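# Set the dessert rings on their serving boards

### The arm

A 7-joint arm with a two-finger parallel gripper is mounted at the origin on the work surface. World frame = base frame: x ahead of the robot, y to its left, z up, the work surface at z = 0. Lengths are in m, angles in rad, forces in N, time in s.
With the tool pointing down it reaches from about 0.425 to 0.95 m from the base axis. Payload 16.7 kg.
Tool frame: the origin (TCP) lies at the very end of the fingers, on their centre line; the grasp point (between the pads) lies 19 mm behind it; z points along the fingers, y is the line along which they close (so a half turn about z gives the same grasp; the last joint's range is limited). The gripper opens to 94 mm and grips with 3 to 60 N. Pads are 16 mm wide; open, the fingers measure 119 mm over their backs; the gripper's body (75 mm by 177 mm) begins 78 mm behind the grasp point.
Start: joints at [-1.476, 0.426, 0.074, 1.606, -0.034, 1.111, -0.067], TCP at [0.163, 0.655, 0.205] pointing down, gripper open.
Joint ranges: [-2.85, 2.85], [-0.5, 2.14], [-1.23, 1.37], [0.21, 2.46], [-1.02, 4.16], [0.16, 2.05], [-2.73, 2.73]. Speed limits (rad/s): [1.89, 1.89, 2.39, 2.39, 3.01, 3.01, 3.01].

### API

Orientations are given as a unit quaternion [x, y, z, w].
In Python, from plant import manip gives the robot as it stands.
- The arm moves only by the tool jog_arm, never from a script. Its argument "moves" is a list of rows, each a list of 6 numbers: the shift along the tool's x, y, z in units of 500 mm (1.0 is 500 mm), then the turn, a rotation vector about the tool's x, y, z in units of pi rad (1.0 is pi rad). In form: [[dx, dy, dz, ax, ay, az], ...]. A call has 1 to 20 rows; each row shifts and turns the commanded pose from where the row before left it, along the tool's axes as they then stand; what a row does not reach is not made up. A row lasts 1/8 s, in which the tool goes at most 62.5 mm and 10.7 degrees, less where a joint would pass 70% of its speed; a pose out of reach is approached as far as the arm can. A call with a number of a shift or a turn outside -1 to 1 is refused whole. A call with a gripper value outside its range is refused whole. "gripper" is the closure, from -1 (fully open) to 1 (shut), set as the call begins (left out, the last holds). The fingers move at their own pace and stop on an object; "grip_force" is the grip in N (left out, the last holds). Time passes only in rows, so rows that do not move let the fingers close. It gives the time, the measured TCP pose, the force, the opening and the grip force at its end, in the units of the state.
- manip.get_state(): the state, without advancing time (a new reading comes with each control period).
- manip.read_camera(name): name is "scene" or "top" or "wrist"; returns a dict with "color" (400x640x3 uint8, red, green, blue), "mtx" (3x3 intrinsics, pixels), "pose" (4x4, takes a point from camera to world coordinates). Camera axes: x right, y down, z forward; pixel columns grow to the right and rows downward; lengths in m; the calibration is good to about 2 mm. A picture is of the moment at which its call begins. There is no depth.
- manip.close_job(): hands the job in; it is judged then, once.
The state is a dict: "clock": time; "qpos": joint angles; "joint_vel": joint speeds; "effort": joint torques, N m; "tool_pos": TCP position; "tcp_rot": TCP orientation; "contact_force": force on the tool from outside, world axes, zero at the start; "moment": the same for the moment, N m; "opening": finger opening in m; "finger_force": force on a finger pad.
Only numpy, scipy, OpenCV 4.12 (cv2) and the standard library are available. Lean on these libraries where they do the work, as an engineer would, in place of code of your own. Each camera call takes 0.05 s, during which the arm holds its last target. There are 200 camera calls.

### The job

Get the plating station ready: stand each of the four steel dessert rings upright in the middle of the wooden board of its own shape and size (larger round ring on the larger round board, smaller on the smaller, square on square, oblong on oblong), with the sides of the square and oblong rings parallel to the edges of their boards and the oblong ring lengthways. Set each one down rather than dropping it, and leave the bowl and the canister where they are.

Things in the scene. Friction and masses are not known exactly. Their poses are not given: they have to be found in the camera images.
- ring_large_mid (a point): the larger of the two round steel dessert rings: a thin-walled tube, open at top and bottom, 62 mm outside diameter, wall 2.5 mm, 50 mm high, standing on the table, about 0.1 kg. The point is its centre, 25 mm above its underside; z is the tube's axis
- ring_small_mid (a point): the smaller round steel dessert ring: the same kind of open tube, 44 mm outside diameter, wall 2.5 mm, 50 mm high, about 0.07 kg. The point is its centre, 25 mm above its underside; z is the tube's axis
- ring_square_mid (a point): square steel dessert ring: four flat upright walls 2.5 mm thick, open at top and bottom, 54 x 54 mm outside, 50 mm high, about 0.11 kg. The point is its centre, 25 mm above its underside; x and y are square to its walls
- ring_oblong_mid (a point): oblong steel dessert ring: four flat upright walls 2.5 mm thick, open at top and bottom, 92 mm (along x) by 42 mm (along y) outside, 50 mm high, about 0.13 kg. The point is its centre, 25 mm above its underside
- board_large_top (a point): the larger round wooden serving board, 132 mm diameter, fixed to the table top (it does not slide), top face flat, 12 mm above the table. The point is the centre of its top face
- board_small_top (a point): the smaller round wooden serving board, 94 mm diameter, fixed to the table top (it does not slide), top face flat, 12 mm above the table. The point is the centre of its top face
- board_square_top (a point): square wooden serving board, 112 x 112 mm, fixed to the table top (it does not slide), top face flat, 12 mm above the table. The point is the centre of its top face; x and y are square to its edges
- board_oblong_top (a point): oblong wooden serving board, 150 mm (along x) by 90 mm (along y), fixed to the table top (it does not slide), top face flat, 12 mm above the table. The point is the centre of its top face
- bowl_mid (a point): small olive-green stoneware bowl, loose, 84 mm across the rim, 50 mm high; not part of the job. The point is its centre, 25 mm above the table
- canister_mid (a point): closed brass canister with a flat steel top, loose, 60 mm diameter, 65 mm high; not part of the job. The point is its centre, 32.5 mm above the table
Things that resemble listed ones, but are neither listed nor needed, are in the scene too. What is shaped like the part that bears ring_square_mid but red or turquoise is not meant.

How it is judged:
At the end, for the whole second after the job is handed in: Each ring rests released and upright (0.1 rad, either end up) on the board of its own shape and size, within 12 mm of its centre; square and oblong sides within 0.2 rad of parallel to their board's edges, the oblong lengthways (horizontal distance between ring_large_mid and board_large_top below 0.012 m and z of ring_large_mid in the frame of board_large_top between 0.021 and 0.029 m and linear speed of each of ring_large, ring_small, ring_square, ring_oblong below 0.02 m/s and angular speed of each of ring_large, ring_small, ring_square, ring_oblong below 0.2 rad/s and contact force between the fingers and ring_large below 0.05 N and (angle between ring_large_mid's own z axis and vertical below 0.1 rad or angle between ring_large_mid's own z axis and vertical above 3.04 rad) and horizontal distance between ring_small_mid and board_small_top below 0.012 m and z of ring_small_mid in the frame of board_small_top between 0.021 and 0.029 m and contact force between the fingers and ring_small below 0.05 N and (angle between ring_small_mid's own z axis and vertical below 0.1 rad or angle between ring_small_mid's own z axis and vertical above 3.04 rad) and horizontal distance between ring_square_mid and board_square_top below 0.012 m and z of ring_square_mid in the frame of board_square_top between 0.021 and 0.029 m and contact force between the fingers and ring_square below 0.05 N and (angle between ring_square_mid's own z axis and vertical below 0.1 rad or angle between ring_square_mid's own z axis and vertical above 3.04 rad) and horizontal distance between ring_oblong_mid and board_oblong_top below 0.012 m and z of ring_oblong_mid in the frame of board_oblong_top between 0.021 and 0.029 m and contact force between the fingers and ring_oblong below 0.05 N and (angle between ring_oblong_mid's own z axis and vertical below 0.1 rad or angle between ring_oblong_mid's own z axis and vertical above 3.04 rad) and (angle between the x axis of ring_square_mid and the x axis of board_square_top, either way round below 0.2 rad or angle between the x axis of ring_square_mid and the y axis of board_square_top, either way round below 0.2 rad) and angle between the x axis of ring_oblong_mid and the x axis of board_oblong_top, either way round below 0.2 rad); the robot touches nothing.
It fails at once if a ring is let fall (it moves at over 0.6 m/s with no finger on it) ((linear speed of ring_large above 0.6 m/s and contact force between the fingers and ring_large below 0.05 N) or (linear speed of ring_small above 0.6 m/s and contact force between the fingers and ring_small below 0.05 N) or (linear speed of ring_square above 0.6 m/s and contact force between the fingers and ring_square below 0.05 N) or (linear speed of ring_oblong above 0.6 m/s and contact force between the fingers and ring_oblong below 0.05 N)).
It fails at once if the bowl is moved by more than 20 mm (distance of bowl_mid from where it was at the start of the episode above 0.02 m).
It fails at once if the canister is moved by more than 20 mm (distance of canister_mid from where it was at the start of the episode above 0.02 m).
It also fails if it takes over 106 s, if anything falls off the work surface, if the arm or the gripper's body presses on something with over 40 N, if the wrist force passes 120 N, or if a joint passes its speed limit or range.

## Working session

There is one attempt and no reset: what is moved stays moved. The work goes in short steps, Python scripts to look and compute and a tool call to move; the robot and the scene stay as the last step left them, time stands still between calls to the robot, and variables do not carry over. Pictures are saved under pics/ and viewed, at most 14 in all, crops included, and the job is handed in when it is done.

Besides the shell and the picture viewer there is one more tool, called after "Emit:" as name(argument=value, ...), one argument or row to a line, values as JSON. jog_arm: Moves the arm, as the interface text tells. Shifts and turns lie within -1 to 1; 1 stands for 500 mm of shift or pi rad of turn. Its arguments: {"type":"object","properties":{"moves":{"type":"array","items":{"type":"array","items":{"type":"number"}}},"gripper":{"type":"number"},"grip_force":{"type":"number"}},"required":["moves"]}

```bash
mkdir -p pics
cat > h.py <<'E'
import numpy as np,cv2
from plant import manip
def shot(n,f=None):
    d=manip.read_camera(n); np.savez(f'{f or n}.npz',**d)
    if f: cv2.imwrite(f'pics/{f}.png',d['color'][:,:,::-1])
    return d
def ray(d,u,v,z):
    K=np.array(d['mtx']);P=np.array(d['pose'])
    r=P[:3,:3]@np.linalg.solve(K,[u,v,1.]);o=P[:3,3]
    return o+r*(z-o[2])/r[2]
def proj(d,p):
    P=np.array(d['pose']);c=P[:3,:3].T@(np.array(p)-P[:3,3]);q=np.array(d['mtx'])@c
    return q[:2]/q[2]
E
python3 - <<'E'
from h import *
for n in('top','scene'):
    d=shot(n,n+'0');print(n,np.round(d['pose'],3).tolist(),d['mtx'][0][0])
s=manip.get_state();print(s)
E
```

```text
top [[0.027, -0.981, 0.191, 0.256], [-0.999, -0.031, -0.014, 0.01], [0.02, -0.191, -0.981, 1.563], [0.0, 0.0, 0.0, 1.0]] 477.3402594387854
scene [[0.649, 0.517, -0.557, 1.123], [0.761, -0.437, 0.48, -0.517], [0.005, -0.736, -0.677, 0.767], [0.0, 0.0, 0.0, 1.0]] 392.3516395864677
{'clock': 0.1, 'qpos': array([-1.47647603,  0.42665387,  0.07385845,  1.60652915, -0.03409888,
        1.1108238 , -0.06710156]), 'joint_vel': array([-0.00084241, -0.00095011,  0.00084648, -0.00122399, -0.00044261,
        0.00088703,  0.00078938]), 'effort': array([ 9.05848778e-03, -9.37463093e+01,  3.67800929e+00, -4.55046809e+01,
       -4.84346983e-02,  1.67265855e-02,  2.03789591e-05]), 'tool_pos': array([0.16288749, 0.65464143, 0.20486233]), 'tcp_rot': array([ 1.21626852e-01,  9.92575728e-01, -5.76669801e-04, -2.89179050e-05]), 'contact_force': array([ 0.37749089, -0.06781207, -0.59391409]), 'moment': array([ 0.00965416, -0.03214384, -0.005656  ]), 'finger_force': 0.0, 'opening': 0.09402298469505145}
```

View pics/top0.png

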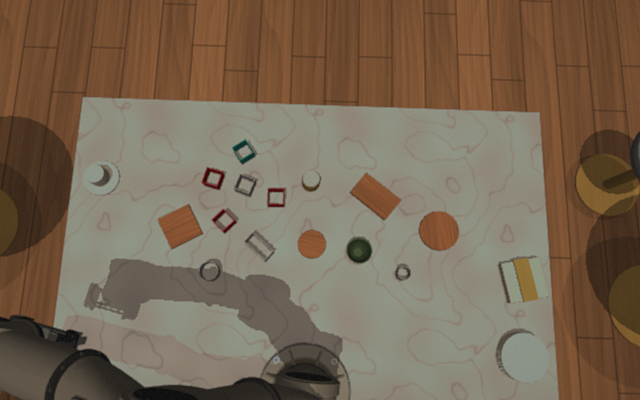

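View pics/scene0.png

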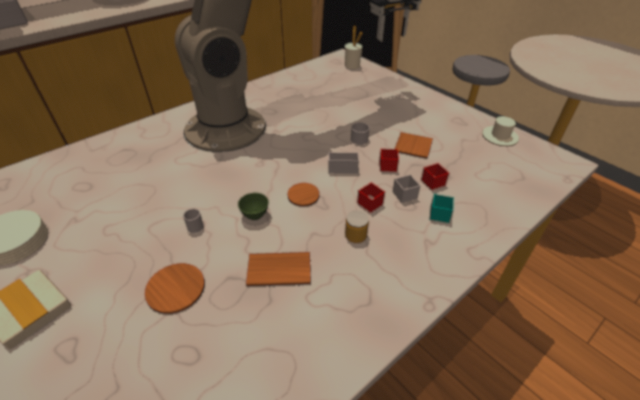

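The top view shows the board layout and these candidates:
- **Square rings:** steel at (246,184); red at (213,178), (277,197) and (224,220); turquoise at (244,152). I choose the steel one.
- **Oblong ring:** (260,246).
- **Round rings:** large at (210,270), small at (403,271). The canister at (311,180) and the bowl at (359,250) could be taken for rings, so I avoid both.

Next is a close crop to check these, along with the measurements.

Run:
```python
from h import *
d=dict(np.load('top0.npz'));im=d['color']
c=cv2.resize(im[140:290,160:300][:,:,::-1],None,fx=5,fy=5,interpolation=cv2.INTER_CUBIC)[:600]
c2=cv2.resize(im[165:285,160:300][:,:,::-1],None,fx=5,fy=5,interpolation=cv2.INTER_CUBIC)
cv2.imwrite('pics/crop.png',c2)
hsv=cv2.cvtColor(im,cv2.COLOR_RGB2HSV)
for u,v in[(180,215),(440,215),(312,256),(375,180),(340,140),(263,236),(204,262),(407,268),(253,180)]: print((u,v),im[v,u],hsv[v,u])
m=cv2.inRange(hsv,(3,120,90),(16,255,255)); m[:110]=0;m[:,:80]=0;m[:,480:]=0; m[300:]=0
for c in cv2.findContours(m,cv2.RETR_EXTERNAL,cv2.CHAIN_APPROX_NONE)[0]:
    if cv2.contourArea(c)<300: continue
    P=np.array([ray(d,u,v,.012)[:2] for u,v in c[:,0]],np.float32)
    (x,y),(w,h),a=cv2.minAreaRect(P); 
    M=cv2.moments(P);ct=(M['m10']/M['m00'],M['m01']/M['m00'])
    print(np.round(c[:,0].mean(0)),'rect',round(x,4),round(y,4),round(w,4),round(h,4),round(a,1),'cent',np.round(ct,4), 'R',np.hypot(x,y).round(3))
```

```text
(180, 215) [138  86  53] [ 12 157 138]
(440, 215) [139  85  51] [ 12 161 139]
(312, 256) [137  83  48] [ 12 166 137]
(375, 180) [132  89  62] [ 12 135 132]
(340, 140) [144 136 122] [ 19  39 144]
(263, 236) [124 119 107] [ 21  35 124]
(204, 262) [117 114 107] [ 21  22 117]
(407, 268) [77 74 71] [15 20 77]
(253, 180) [96 89 83] [14 35 96]
[311. 244.] rect 0.4568 -0.0099 0.0889 0.0884 1.7 cent [ 0.4558 -0.0093] R 0.457
[439. 230.] rect 0.5128 -0.428 0.1237 0.1291 1.8 cent [ 0.513  -0.4283] R 0.668
[180. 226.] rect 0.5008 0.4235 0.109 0.1094 29.6 cent [0.5011 0.4234] R 0.656
[375. 196.] rect 0.6232 -0.2173 0.1464 0.0879 52.3 cent [ 0.6232 -0.2174] R 0.66
```

View pics/crop.png

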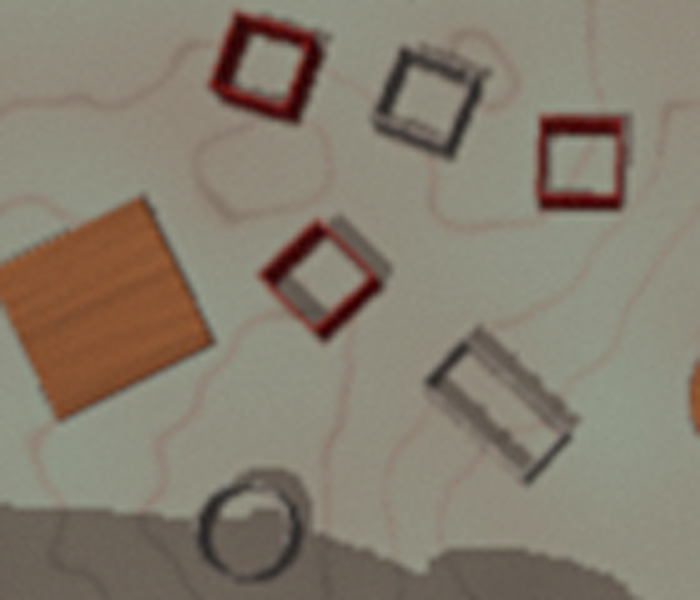

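```bash
cat >> h.py <<'E'
from scipy.spatial.transform import Rotation as R
def go(x,y,z,yaw=None):
    "tool-axes shift (units of 500mm) and turn (units of pi) to tool down at x,y,z with tool y at yaw deg (mod 180)"
    s=manip.get_state();p=s['tool_pos'];Q=R.from_quat(s['tcp_rot']);M=Q.as_matrix()
    cur=np.degrees(np.arctan2(M[1,1],M[0,1]))
    if yaw is None: yaw=cur
    dy=(yaw-cur+90)%180-90; t=np.radians(cur+dy)
    Y=np.array([np.cos(t),np.sin(t),0]);Z=np.array([0,0,-1.]);X=np.cross(Y,Z)
    rv=(Q.inv()*R.from_matrix(np.c_[X,Y,Z])).as_rotvec()
    print('clock',round(s['clock'],2),'tcp',np.round(p,4),'yaw',round(cur,2),'j7',round(s['qpos'][6],2),'open',round(s['opening'],4),'F',np.round(s['contact_force'],1))
    print(' shift',np.round(M.T@(np.array([x,y,z])-p)/.5,4),' turn',np.round(rv/np.pi,4),'=',round(dy,1),'deg')
E
python3 - <<'E'
from h import *
d=dict(np.load('top0.npz'))
for n,u,v in[('L',210,271),('S',403,272),('Q',246,185),('O',260,246),('bowl',359,250),('can',311,181)]:
    p=ray(d,u,v,.04);print(n,p.round(3),np.hypot(*p[:2]).round(3))
w=shot('wrist');print(np.round(w['pose'],3),w['mtx'])
p=ray(d,210,271,.05);go(p[0],p[1],.2)
E
```

```text
L [0.356 0.309 0.04 ] 0.471
S [ 0.37  -0.304  0.04 ] 0.479
Q [0.639 0.211 0.04 ] 0.673
O [0.44  0.155 0.04 ] 0.466
bowl [ 0.436 -0.163  0.04 ] 0.466
can [ 0.66  -0.002  0.04 ] 0.66
[[ 0.241  0.944  0.226  0.097]
 [ 0.971 -0.234 -0.057  0.67 ]
 [-0.001  0.233 -0.972  0.383]
 [ 0.     0.     0.     1.   ]] [[294.69833492   0.         319.61813976]
 [  0.         294.69833492 206.28569136]
 [  0.           0.           1.        ]]
clock 0.15 tcp [0.1629 0.6547 0.205 ] yaw 76.03 j7 -0.07 open 0.0938 F [ 0.6 -0.8 -0.3]
 shift [-0.541  -0.5821  0.0105]  turn [-0.0003  0.      0.    ] = 0.0 deg
```

Emit:
jog_arm(
  moves=[
    [-0.06,-0.065,0,0,0,0],
    [-0.06,-0.065,0,0,0,0],
    [-0.06,-0.065,0,0,0,0],
    [-0.06,-0.065,0,0,0,0],
    [-0.06,-0.065,0,0,0,0],
    [-0.06,-0.065,0,0,0,0],
    [-0.06,-0.065,0,0,0,0],
    [-0.06,-0.065,0,0,0,0],
    [-0.06,-0.062,0.01,0,0,0],
    [0,0,0,0,0,0],
    [0,0,0,0,0,0],
  ],
)

```text
clock: 1.52
tool_pos: [0.3544, 0.308, 0.2005]
tcp_rot: [0.122, 0.993, 0.0, -0.0]
contact_force: [0.4, -0.4, -0.8]
opening: 0.0938
finger_force: 0.0
```

Run:
```python
from h import *
w=shot('wrist','w1');go(.356,.309,.2)
for n,p in dict(L=[.356,.309,.05],Q=[.639,.211,.05],O=[.44,.155,.05],B=[.501,.4235,.012],Bs=[.4558,-.0093,.012]).items(): print(n,proj(w,p).round())
```

```text
clock 1.57 tcp [0.3542 0.3083 0.2006] yaw 76.08 j7 0.5 open 0.0937 F [ 0.6 -0.2  0.4]
 shift [-0.0031  0.0022  0.0011]  turn [ 0.0001 -0.      0.    ] = 0.0 deg
L [322. 198.]
Q [302. 410.]
O [217. 292.]
B [429. 274.]
Bs [118. 314.]
```

View pics/w1.png

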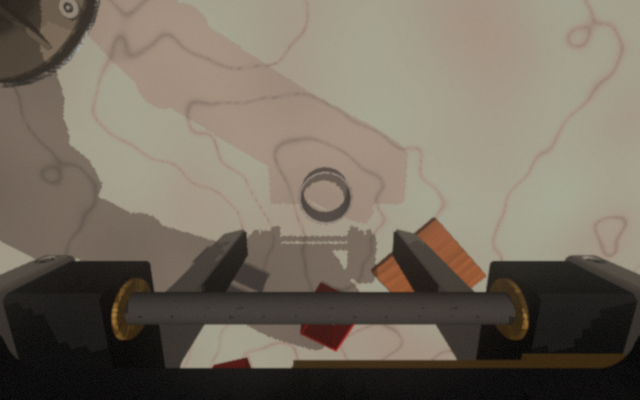

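The wrist view shows the large ring at (325,194), with the square board, a red ring and part of the oblong ring partly hidden behind the gripper. I'll fit the top rim using its lower arc, because the ring leans away from the nadir pixel at v≈136.

```bash
cat >> h.py <<'E'
from scipy.optimize import least_squares
def ringmask(im,u,v,r=45,thr=None):
    g=cv2.cvtColor(im,cv2.COLOR_RGB2GRAY); u0,v0=int(u)-r,int(v)-r
    roi=g[v0:v0+2*r,u0:u0+2*r]
    t,m=(cv2.threshold(roi,thr or 0,255,cv2.THRESH_BINARY_INV+(0 if thr else cv2.THRESH_OTSU)))
    n,l,st,_=cv2.connectedComponentsWithStats(m); i=1+np.argmax(st[1:,4])
    return t,(l==i).astype(np.uint8)*255,u0,v0
def rimcircle(d,u,v,rad,thr=None,z=.05,r=45):
    t,m,u0,v0=ringmask(d['color'],u,v,r,thr)
    c=max(cv2.findContours(m,cv2.RETR_EXTERNAL,cv2.CHAIN_APPROX_NONE)[0],key=cv2.contourArea)[:,0]+[u0,v0]
    print('thr',t,'bbox',c.min(0),c.max(0))
    nad=d['pose'][:3,:3].T@[0,0,-1.];nad=(d['mtx']@nad);nad=nad[:2]/nad[2]
    k=c.mean(0);dirn=(k-nad)/np.linalg.norm(k-nad)
    c=c[(c-k)@dirn>0.1*(m.shape[0])/2]
    P=np.array([ray(d,a,b,z)[:2] for a,b in c])
    s=least_squares(lambda q:np.hypot(*(P-q[:2]).T)-q[2],[*P.mean(0),rad],loss='soft_l1',f_scale=.001)
    s2=least_squares(lambda q:np.hypot(*(P-q).T)-rad,P.mean(0),loss='soft_l1',f_scale=.001)
    print('free fit',s.x.round(4),'fixed',s2.x.round(4),'rms',np.sqrt((s2.fun**2).mean()).round(5));return s2.x
E
python3 - <<'E'
from h import *
d=dict(np.load('w1.npz'))
for t in (None,70,85): x=rimcircle(d,325,194,.031,t,r=40)
go(x[0],x[1],.015)
t=dict(np.load('top0.npz'));print('top check')
rimcircle(t,210,271,.031,r=14)
E
```

```text
thr 115.0 bbox [300 167] [351 222]
free fit [0.3563 0.3129 0.0286] fixed [0.3534 0.3134] rms 0.00102
thr 70.0 bbox [342 192] [349 212]
free fit [2.0186 1.6565 2.1117] fixed [0.3993 0.3498] rms 0.00059
thr 85.0 bbox [301 188] [349 220]
free fit [0.3768 0.3097 0.0099] fixed [0.3514 0.3139] rms 0.00441
clock 1.57 tcp [0.3542 0.3083 0.2006] yaw 76.08 j7 0.5 open 0.0937 F [ 0.6 -0.2  0.4]
 shift [0.0082 0.0094 0.3711]  turn [ 0.0001 -0.      0.    ] = 0.0 deg
top check
thr 110.0 bbox [196 259] [223 284]
free fit [0.3422 0.3005 0.0494] fixed [0.3458 0.3211] rms 0.00788
```

Emit:
jog_arm(
  moves=[
    [0.005,0.0094,0.05,0,0,0],
    [0,0,0.08,0,0,0],
    [0,0,0.08,0,0,0],
    [0,0,0.08,0,0,0],
    [0,0,0.06,0,0,0],
    [0,0,0.027,0,0,0],
    [0,0,0,0,0,0],
    [0,0,0,0,0,0],
  ],
  gripper=-1,
)

```text
clock: 2.58
tool_pos: [0.3537, 0.3133, 0.0129]
tcp_rot: [0.121, 0.993, 0.001, 0.0]
contact_force: [0.1, -0.2, -0.6]
opening: 0.094
finger_force: 0.0
```

Emit:
jog_arm(
  moves=[
    [0,0,0,0,0,0],
    [0,0,0,0,0,0],
    [0,0,0,0,0,0],
    [0,0,0,0,0,0],
    [0,0,0,0,0,0],
    [0,0,0,0,0,0],
    [0,0,0,0,0,0],
    [0,0,0,0,0,0],
  ],
  gripper=1,
  grip_force=15,
)

```text
clock: 3.58
tool_pos: [0.3535, 0.3128, 0.0122]
tcp_rot: [0.122, 0.993, 0.0, 0.0]
contact_force: [0.4, 0.5, 5.9]
opening: 0.061
finger_force: 14.9
```

Emit:
jog_arm(
  moves=[
    [0,0,-0.04,0,0,0],
    [0,0,-0.08,0,0,0],
    [0,0,-0.08,0,0,0],
    [-0.06,0,-0.07,0,0,0],
    [-0.08,-0.04,0,0,0,0],
    [-0.08,-0.06,0,0,0,0],
    [-0.04,-0.09,0,0,0,0],
    [-0.04,-0.09,0,0,0,0],
    [-0.04,-0.09,0,0,0,0],
    [-0.04,-0.09,0,0,0,0],
    [-0.04,-0.09,0,0,0,0],
    [-0.04,-0.09,0,0,0,0],
    [-0.04,-0.09,0,0,0,0],
    [-0.04,-0.09,0,0,0,0],
    [-0.04,-0.09,0,0,0,0],
    [-0.04,-0.09,0,0,0,0],
    [-0.03,-0.09,0,0,0,0],
    [-0.02,-0.09,0,0,0,0],
    [0,-0.05,0,0,0,0],
    [0,0,0,0,0,0],
  ],
)

```text
clock: 6.08
tool_pos: [0.5285, -0.3673, 0.1465]
tcp_rot: [0.123, 0.992, -0.0, -0.001]
contact_force: [-0.4, 0.5, -1.3]
opening: 0.0607
finger_force: 14.9
```

Run:
```python
from h import *
go(.513,-.428,.15);w=shot('wrist','w2')
print(proj(w,[.513,-.4282,.012]))
```

```text
clock 6.08 tcp [ 0.5285 -0.3673  0.1465] yaw 75.83 j7 2.09 open 0.0607 F [-0.4  0.5 -1.3]
 shift [ 0.0003 -0.1253 -0.0068]  turn [-0.0003 -0.0003 -0.    ] = 0.0 deg
[263.10764469 199.75674752]
```

View pics/w2.png

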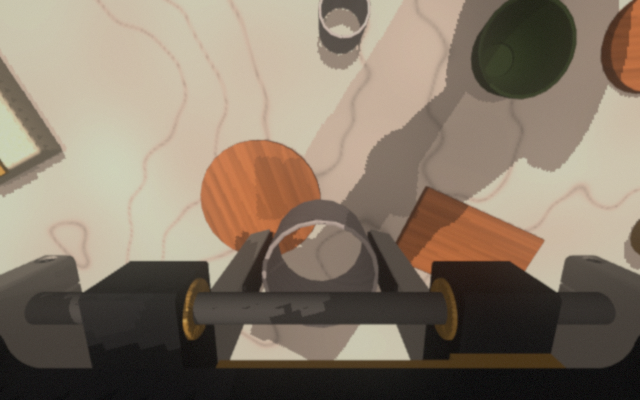

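The wrist view shows the large ring in the gripper, with its rim spanning u 263–378 and its back edge at v≈221. The large board is at (262,195), and the small ring is at (343,25).

Run:
```python
from h import *
d=dict(np.load('w2.npz'));im=d['color'];hsv=cv2.cvtColor(im,cv2.COLOR_RGB2HSV)
m=cv2.inRange(hsv,(3,110,50),(16,255,255));m[:,330:]=0;m[:130]=0;m[262:]=0
c=max(cv2.findContours(m,cv2.RETR_EXTERNAL,cv2.CHAIN_APPROX_NONE)[0],key=cv2.contourArea)[:,0]
c=c[(c[:,0]<240)|(c[:,1]<190)];c=c[c[:,1]<240]
P=np.array([ray(d,a,b,.012)[:2] for a,b in c])
s=least_squares(lambda q:np.hypot(*(P-q[:2]).T)-q[2],[.51,-.43,.066],loss='soft_l1',f_scale=.001);print('board',s.x.round(4))
tcp=np.array([.5285,-.3673]);X=np.array([-.970,.243]);Y=np.array([.243,.970])
for n,u,v,z in[('rimback',320,221,.1845),('rimL',263,260,.1845),('rimR',378,260,.1845),('botback',320,199,.1345)]:
    q=ray(d,u,v,z)[:2]-tcp;print(n,(q@X).round(4),(q@Y).round(4))
```

```text
board [ 0.5134 -0.4312  0.0644]
rimback 0.0265 -0.0011
rimL 0.0057 -0.0304
rimR 0.0057 0.0286
botback 0.0271 -0.0011
```

Emit:
jog_arm(
  moves=[
    [0.004,-0.064,0,0,0,0],
    [0.004,-0.064,0,0,0,0],
    [0,0,0.06,0,0,0],
    [0,0,0.06,0,0,0],
    [0,0,0.06,0,0,0],
    [0,0,0.04,0,0,0],
    [0,0,0.015,0,0,0],
    [0,0,0.009,0,0,0],
    [0,0,0,0,0,0],
    [0,0,0,0,0,0],
  ],
)

```text
clock: 7.38
tool_pos: [0.511, -0.4265, 0.0257]
tcp_rot: [0.122, 0.993, -0.0, 0.0]
contact_force: [-0.7, -0.3, -0.8]
opening: 0.0609
finger_force: 14.9
```

Run:
```python
from h import *
go(.513,-.4297,.0243)
```

```text
clock 7.38 tcp [ 0.511  -0.4265  0.0257] yaw 76.03 j7 2.26 open 0.0609 F [-0.7 -0.3 -0.8]
 shift [-0.0053 -0.0052  0.0029]  turn [-0.0001  0.0003  0.    ] = 0.0 deg
```

Emit:
jog_arm(
  moves=[
    [0,-0.004,0.002,0,0,0],
    [0,0,0.001,0,0,0],
    [0,0,0,0,0,0],
    [0,0,0,0,0,0],
  ],
)

```text
clock: 7.88
tool_pos: [0.5104, -0.4286, 0.0243]
tcp_rot: [0.122, 0.993, -0.0, 0.0]
contact_force: [-2.3, 1.2, 7.6]
opening: 0.061
finger_force: 15.0
```

Emit:
jog_arm(
  moves=[
    [0,0,0,0,0,0],
    [0,0,0,0,0,0],
    [0,0,0,0,0,0],
    [0,0,0,0,0,0],
    [0,0,0,0,0,0],
    [0,0,-0.04,0,0,0],
    [0,0,-0.08,0,0,0],
    [0,0,-0.08,0,0,0],
    [0,0,-0.08,0,0,0],
    [0.08,0,-0.07,0,0,0],
    [0.1,0.04,0,0,0,0],
    [0.1,0.04,0,0,0,0],
    [0.05,0.04,0,0,0,0],
    [0,0.04,0,0,0,0],
    [0,0,0,0,0,0],
    [0,0,0,0,0,0],
  ],
  gripper=-1,
)

```text
clock: 9.88
tool_pos: [0.3695, -0.3114, 0.1992]
tcp_rot: [0.122, 0.993, -0.0, 0.0]
contact_force: [0.3, -0.3, 0.2]
opening: 0.0944
finger_force: 0.0
```

Run:
```python
from h import *
go(.37,-.304,.2);w=shot('wrist','w3');print(proj(w,[.37,-.304,.05]),proj(w,[.513,-.4297,.05]))
```

```text
clock 9.88 tcp [ 0.3695 -0.3114  0.1992] yaw 76.01 j7 1.99 open 0.0944 F [ 0.3 -0.3  0.2]
 shift [ 0.0026  0.0147 -0.0017]  turn [-0.0001  0.0003  0.    ] = 0.0 deg
[327.30269081 195.81718871] [257.49752143 326.56563181]
```

View pics/w3.png

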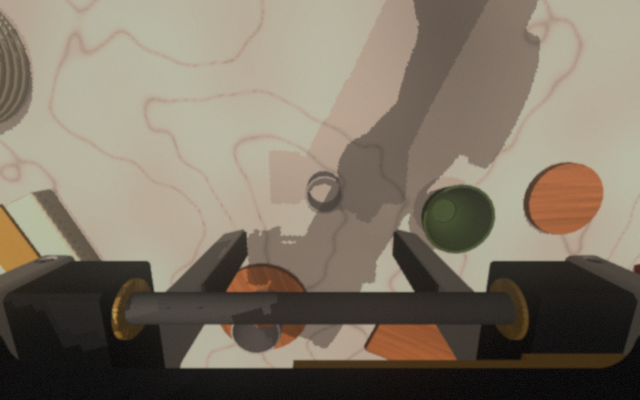

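The small ring is at (324,191), the small board at (565,198), and the bowl at (458,218). The large ring is standing on its board.

Run:
```python
from h import *
d=dict(np.load('w3.npz'))
for t in (None,100,90): x=rimcircle(d,324,191,.022,t,r=28)
# rim extreme, by hand: bottom v
g=cv2.cvtColor(d['color'],cv2.COLOR_RGB2GRAY);print(g[165:220:3,324],g[191,300:350:3])
go(x[0],x[1],.0122)
hsv=cv2.cvtColor(d['color'],cv2.COLOR_RGB2HSV)
m=cv2.inRange(hsv,(3,110,50),(16,255,255));m[:,:510]=0;m[245:]=0;m[:150]=0
m[:,612:]=0
c=max(cv2.findContours(m,cv2.RETR_EXTERNAL,cv2.CHAIN_APPROX_NONE)[0],key=cv2.contourArea)[:,0]
P=np.array([ray(d,a,b,.012)[:2] for a,b in c])
s=least_squares(lambda q:np.hypot(*(P-q[:2]).T)-q[2],[.457,-.01,.047],loss='soft_l1',f_scale=.001);print('board',s.x.round(4))
```

```text
thr 128.0 bbox [307 163] [351 218]
free fit [ 0.3762 -0.3007  0.0238] fixed [ 0.3785 -0.3002] rms 0.00282
thr 100.0 bbox [308 171] [349 212]
free fit [ 0.3759 -0.3014  0.0164] fixed [ 0.3662 -0.3036] rms 0.00617
thr 90.0 bbox [308 178] [343 211]
free fit [ 0.3678 -0.305   0.0192] fixed [ 0.3645 -0.3045] rms 0.00422
[151 147 114  90 135 104 123 159 158 158 158 150 111  73  72  74 104 118
 118] [158 160 140 112 156 159 158 157 157 154 107 101  98  71  88 100 100]
clock 9.93 tcp [ 0.3693 -0.3116  0.1989] yaw 75.99 j7 1.99 open 0.0939 F [ 0.1  0.4 -0.1]
 shift [0.0131 0.0116 0.3734]  turn [-0.0001  0.0002  0.    ] = 0.0 deg
board [ 0.4544 -0.014   0.0464]
```

Run:
```python
from h import *
d=dict(np.load('w3.npz'));X=np.array([-.970,.243])
a=ray(d,323.7,211.5,.05)[:2]+.022*X; b=ray(d,323.7,170.5,.0)[:2]-.022*X
print(a,b,ray(d,306.5,193,.05),ray(d,341,193,.05)); p=(a+b)/2
go(p[0],p[1],.0122)
```

```text
[ 0.36551574 -0.30699182] [ 0.36828842 -0.30719348] [ 0.36116237 -0.3260743   0.05      ] [ 0.3705797  -0.28819646  0.05      ]
clock 9.93 tcp [ 0.3693 -0.3116  0.1989] yaw 75.99 j7 1.99 open 0.0939 F [ 0.1  0.4 -0.1]
 shift [0.0071 0.0077 0.3734]  turn [-0.0001  0.0002  0.    ] = 0.0 deg
```

Emit:
jog_arm(
  moves=[
    [0.007,0.008,0.05,0,0,0],
    [0,0,0.08,0,0,0],
    [0,0,0.08,0,0,0],
    [0,0,0.08,0,0,0],
    [0,0,0.06,0,0,0],
    [0,0,0.023,0,0,0],
    [0,0,0,0,0,0],
    [0,0,0,0,0,0],
  ],
)

```text
clock: 10.92
tool_pos: [0.3675, -0.3066, 0.013]
tcp_rot: [0.122, 0.993, -0.0, 0.001]
contact_force: [-0.2, 0.3, 0.6]
opening: 0.094
finger_force: 0.0
```

Emit:
jog_arm(
  moves=[
    [0,0,0,0,0,0],
    [0,0,0,0,0,0],
    [0,0,0,0,0,0],
    [0,0,0,0,0,0],
    [0,0,0,0,0,0],
    [0,0,0,0,0,0],
    [0,0,0,0,0,0],
    [0,0,0,0,0,0],
    [0,0,0,0,0,0],
    [0,0,0,0,0,0],
  ],
  gripper=1,
)

```text
clock: 12.18
tool_pos: [0.367, -0.306, 0.012]
tcp_rot: [0.122, 0.993, -0.0, -0.0]
contact_force: [1.2, -0.4, 0.9]
opening: 0.0444
finger_force: 15.0
```

Run:
```python
from h import *
go(.456,-.0115,.18)
```

```text
clock 12.18 tcp [ 0.367 -0.306  0.012] yaw 76.03 j7 2.26 open 0.0444 F [ 1.2 -0.4  0.9]
 shift [-0.0306  0.6145 -0.336 ]  turn [-0. -0. -0.] = 0.0 deg
```

Emit:
jog_arm(
  moves=[
    [0,0,-0.04,0,0,0],
    [0,0,-0.08,0,0,0],
    [0,0,-0.08,0,0,0],
    [-0.03,0,-0.08,0,0,0],
    [-0.03,0.06,-0.026,0,0,0],
    [-0.03,0.085,0,0,0,0],
    [0,0.085,0,0,0,0],
    [0,0.085,0,0,0,0],
    [0,0.085,0,0,0,0],
    [0.02,0.085,0,0,0,0],
    [0.02,0.085,0,0,0,0],
    [0.02,0.045,0,0,0,0],
    [0,0,0,0,0,0],
    [0,0,0,0,0,0],
  ],
)

```text
clock: 13.92
tool_pos: [0.4557, -0.0119, 0.165]
tcp_rot: [0.122, 0.993, -0.0, -0.0]
contact_force: [-0.4, -0.3, -0.1]
opening: 0.044
finger_force: 15.0
```

Run:
```python
from h import *
go(.456,-.0115,.15);w=shot('wrist','w4')
print(proj(w,[.456,-.0115,.012]))
```

```text
clock 13.93 tcp [ 0.4557 -0.0119  0.165 ] yaw 76.0 j7 1.28 open 0.044 F [-0.4 -0.3 -0.1]
 shift [-0.0003  0.0009  0.03  ]  turn [-0.  0.  0.] = 0.0 deg
[321.18085844 196.50693558]
```

View pics/w4.png

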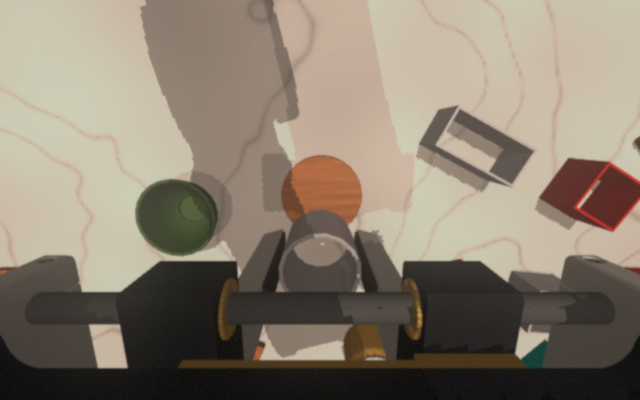

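The small board is at (321,195), with the held ring above it (bottom back edge at v≈210, rim back edge at v≈238). The oblong ring is at (478,147).

Run:
```python
from h import *
d=dict(np.load('w4.npz'));im=d['color'];hsv=cv2.cvtColor(im,cv2.COLOR_RGB2HSV)
m=cv2.inRange(hsv,(3,110,50),(16,255,255));m[:,370:]=0;m[:,:270]=0;m[:140]=0;m[207:]=0
c=max(cv2.findContours(m,cv2.RETR_EXTERNAL,cv2.CHAIN_APPROX_NONE)[0],key=cv2.contourArea)[:,0]
c=c[c[:,1]<204]
P=np.array([ray(d,a,b,.012)[:2] for a,b in c])
s=least_squares(lambda q:np.hypot(*(P-q[:2]).T)-q[2],[.457,-.01,.047],loss='soft_l1',f_scale=.001);print('board',s.x.round(4))
tcp=np.array([.4557,-.0119]);X=np.array([-.970,.243]);Y=np.array([.243,.970])
for n,u,v,z in[('rimback',320,238,.203),('botback',320,210,.153),('rimL',280,265,.203),('rimR',360,265,.203)]:
    q=ray(d,u,v,z)[:2]-tcp;print(n,(q@X).round(4),(q@Y).round(4))
```

```text
board [ 0.4552 -0.0112  0.0452]
rimback 0.0177 -0.0012
botback 0.0195 -0.0012
rimL 0.0029 -0.0218
rimR 0.003 0.0194
```

Emit:
jog_arm(
  moves=[
    [0.006,0.002,0.06,0,0,0],
    [0,0,0.06,0,0,0],
    [0,0,0.06,0,0,0],
    [0,0,0.05,0,0,0],
    [0,0,0.03,0,0,0],
    [0,0,0.015,0,0,0],
    [0,0,0.006,0,0,0],
    [0,0,0.002,0,0,0],
    [0,0,0,0,0,0],
    [0,0,0,0,0,0],
  ],
)

```text
clock: 15.22
tool_pos: [0.4535, -0.0095, 0.0239]
tcp_rot: [0.122, 0.993, 0.0, 0.0]
contact_force: [-1.4, -0.6, 5.3]
opening: 0.0444
finger_force: 15.0
```

Run:
```python
from h import *
go(.455,-.011,.0243)
# oblong ring from w4: top rim corners estimated by hand
d=dict(np.load('w4.npz'))
c=[(457,107),(535,151),(512,185),(441,142)]
P=np.array([ray(d,u,v,.05)[:2] for u,v in c]);print(P.round(4),P.mean(0));
for i in range(4):
    e=P[(i+1)%4]-P[i];print(np.hypot(*e).round(4),np.degrees(np.arctan2(e[1],e[0])).round(1))
```

```text
clock 15.22 tcp [ 0.4535 -0.0095  0.0239] yaw 76.03 j7 1.45 open 0.0444 F [-1.4 -0.6  5.3]
 shift [-0.0037 -0.0022 -0.0007]  turn [ 0.0001  0.0003 -0.    ] = 0.0 deg
[[0.3955 0.1359]
 [0.4548 0.2045]
 [0.4833 0.1795]
 [0.424  0.1164]] [0.43940481 0.15907315]
0.0908 49.1
0.0379 -41.3
0.0866 -133.2
0.0346 145.6
```

Emit:
jog_arm(
  moves=[
    [0,0,0,0,0,0],
    [0,0,0,0,0,0],
    [0,0,0,0,0,0],
    [0,0,0,0,0,0],
    [0,0,0,0,0,0],
    [0,0,-0.04,0,0,0],
    [0,0,-0.08,0,0,0],
    [0,0,-0.08,0,0,0],
    [0,0,-0.08,0,0,0],
    [0,0.06,-0.07,0,0,0.05],
    [0,0,0,0,0,0.05],
    [0,0,0,0,0,0.05],
    [0,0,0,0,0,0],
  ],
  gripper=-1,
)

```text
clock: 16.85
tool_pos: [0.4602, 0.0197, 0.1985]
tcp_rot: [0.35, 0.937, 0.0, -0.0]
contact_force: [-0.5, -0.6, 0.1]
opening: 0.0938
finger_force: 0.0
```

Run:
```python
from h import *
go(.439,.158,.2,-42)
```

```text
clock 16.85 tcp [0.4602 0.0197 0.1985] yaw 49.08 j7 0.72 open 0.0938 F [-0.5 -0.6  0.1]
 shift [ 0.2133  0.1813 -0.003 ]  turn [ 0.    -0.    -0.494] = 88.9 deg
```

Emit:
jog_arm(
  moves=[
    [0.053,0.045,0,0,0,0],
    [0.053,0.045,0,0,0,0],
    [0.053,0.045,0,0,0,0],
    [0.053,0.045,0,0,0,0],
    [0,0,0,0,0,0.046],
    [0,0,0,0,0,0.046],
    [0,0,0,0,0,0.046],
    [0,0,0,0,0,0.046],
    [0,0,0,0,0,0.046],
    [0,0,0,0,0,0.046],
    [0,0,0,0,0,0.046],
    [0,0,0,0,0,0.046],
    [0,0,0,0,0,0.046],
    [0,0,0,0,0,0.046],
    [0,0,0,0,0,0.046],
    [0,0,0,0,0,0],
    [0,0,0,0,0,0],
  ],
)

```text
clock: 18.98
tool_pos: [0.4392, 0.157, 0.1984]
tcp_rot: [0.913, 0.409, -0.0, 0.0]
contact_force: [-0.7, 0.3, 1.0]
opening: 0.094
finger_force: 0.0
```

Run:
```python
from h import *
go(.439,.158,.2,-42);w=shot('wrist','w5')
```

```text
clock 18.98 tcp [0.4392 0.157  0.1984] yaw -41.76 j7 -1.16 open 0.094 F [-0.7  0.3  1. ]
 shift [ 0.0012 -0.0017 -0.0032]  turn [-0.      0.0001  0.0013] = -0.2 deg
```

View pics/w5.png

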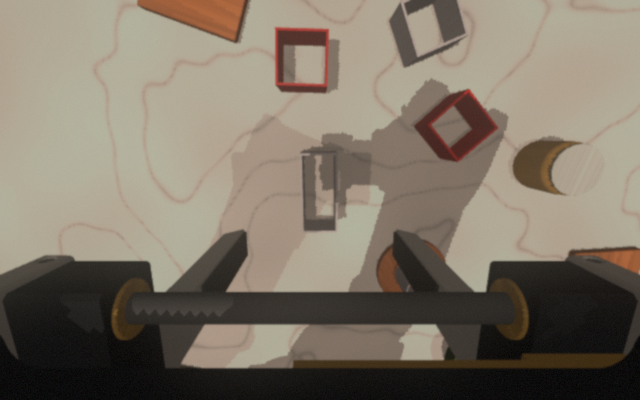

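The oblong ring lines up with the tool, spanning u 302–337 and v ~150–231. The steel square ring is at (430,28).

Run:
```python
from h import *
d=dict(np.load('w5.npz'));t=np.radians(-41.76);Y=np.array([np.cos(t),np.sin(t)]);X=np.array([Y[1]*-1,Y[0]])*-1
tcp=np.array([.4392,.157])
for u,v in[(302.5,200),(337,200),(320,151.5),(320,231)]:
    q=ray(d,u,v,.05)[:2]-tcp;print((q@X).round(4),(q@Y).round(4))
c=[(391,18),(450,-8),(465,38),(410,65)]
```

```text
0.0054 -0.0193
0.0053 0.0199
-0.0489 0.0006
0.0423 0.0006
```

Emit:
jog_arm(
  moves=[
    [0.007,0.0005,0.05,0,0,0],
    [0,0,0.08,0,0,0],
    [0,0,0.08,0,0,0],
    [0,0,0.08,0,0,0],
    [0,0,0.06,0,0,0],
    [0,0,0.022,0,0,0],
    [0,0,0,0,0,0],
    [0,0,0,0,0,0],
  ],
)

```text
clock: 20.02
tool_pos: [0.4425, 0.1598, 0.0135]
tcp_rot: [0.914, 0.407, 0.001, -0.0]
contact_force: [0.2, 0.1, 0.2]
opening: 0.0941
finger_force: 0.0
```

Emit:
jog_arm(
  moves=[
    [0,0,0,0,0,0],
    [0,0,0,0,0,0],
    [0,0,0,0,0,0],
    [0,0,0,0,0,0],
    [0,0,0,0,0,0],
    [0,0,0,0,0,0],
    [0,0,0,0,0,0],
    [0,0,0,0,0,0],
    [0,0,0,0,0,0],
    [0,0,0,0,0,0],
  ],
  gripper=1,
)

```text
clock: 21.28
tool_pos: [0.4418, 0.1595, 0.0124]
tcp_rot: [0.914, 0.406, -0.0, 0.0]
contact_force: [-1.3, 0.2, -0.5]
opening: 0.0421
finger_force: 15.0
```

Run:
```python
from h import *
go(.6232,-.2175,.18,-37.7)
```

```text
clock 21.27 tcp [0.4418 0.1595 0.0124] yaw -42.05 j7 -0.96 open 0.0421 F [-1.3  0.2 -0.5]
 shift [-0.3168  0.7744 -0.3351]  turn [-0.      0.0001 -0.0242] = 4.4 deg
```

Emit:
jog_arm(
  moves=[
    [0,0,-0.04,0,0,0],
    [0,0,-0.08,0,0,0],
    [0,0,-0.08,0,0,0],
    [0,0,-0.08,0,0,0],
    [0,0,-0.055,0,0,0],
    [-0.035,0.085,0,0,0,0],
    [-0.035,0.085,0,0,0,0],
    [-0.035,0.085,0,0,0,0],
    [-0.035,0.085,0,0,0,0],
    [-0.035,0.085,0,0,0,0],
    [-0.035,0.085,0,0,0,0],
    [-0.035,0.085,0,0,0,0],
    [-0.035,0.085,0,0,0,0],
    [-0.035,0.085,0,0,0,0],
    [0,0,0,0,0,-0.024],
    [0,0,0,0,0,0],
    [0,0,0,0,0,0],
  ],
)

```text
clock: 23.4
tool_pos: [0.6202, -0.213, 0.1799]
tcp_rot: [0.898, 0.44, -0.0, -0.0]
contact_force: [-0.2, -0.5, -0.9]
opening: 0.0419
finger_force: 15.0
```

Run:
```python
from h import *
go(.6232,-.2175,.15,-37.7);w=shot('wrist','w6')
```

```text
clock 23.4 tcp [ 0.6202 -0.213   0.1799] yaw -37.79 j7 -0.16 open 0.0419 F [-0.2 -0.5 -0.9]
 shift [-0.0034  0.0102  0.0598]  turn [-0.0001 -0.     -0.0005] = 0.1 deg
```

View pics/w6.png

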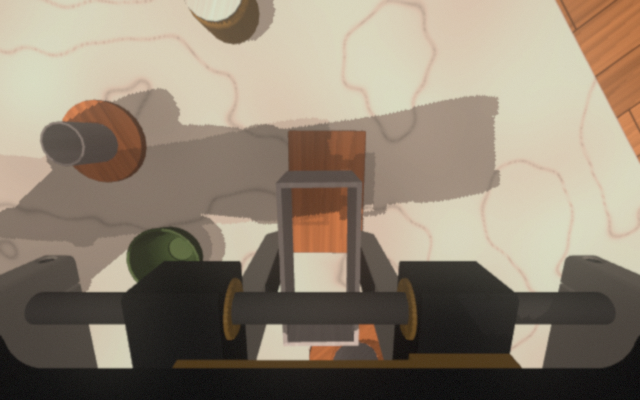

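The oblong board is at u 289–366, v 131–252, with the held ring parallel to it. The rim runs from v≈185 to 345.

Run:
```python
from h import *
d=dict(np.load('w6.npz'));t=np.radians(-37.79);Y=np.array([np.cos(t),np.sin(t)]);X=np.array([-Y[1],Y[0]])
tcp=np.array([.6202,-.213])
for n,u,v,z in[('bL',289,160,.012),('bR',366,160,.012),('bT',327,131,.012),('bB',320,252,.012),('rL',277,190,.218),('rR',362,190,.218),('rT',320,184,.218),('rB',320,345,.218),('botT',320,172,.168)]:
    q=ray(d,u,v,z)[:2]-tcp;print(n,(q@X).round(4),(q@Y).round(4))
```

```text
bL 0.0381 -0.0357
bR 0.0381 0.054
bT 0.0708 0.0083
bB -0.0764 0.0005
rL 0.0403 -0.0203
rR 0.0403 0.0208
rT 0.0433 0.0005
rB -0.0466 0.0005
botT 0.043 0.0004
```

Emit:
jog_arm(
  moves=[
    [0,0.016,0.06,0,0,0],
    [0,0,0.07,0,0,0],
    [0,0,0.07,0,0,0],
    [0,0,0.06,0,0,0],
    [0,0,0.03,0,0,0],
    [0,0,0.015,0,0,0],
    [0,0,0.005,0,0,0],
    [0,0,0.001,0,0,0],
    [0,0,0,0,0,0],
    [0,0,0,0,0,0],
  ],
)

```text
clock: 24.7
tool_pos: [0.6269, -0.2186, 0.0249]
tcp_rot: [0.898, 0.44, 0.0, 0.0]
contact_force: [-0.8, 0.4, -1.8]
opening: 0.0423
finger_force: 15.0
```

Run:
```python
from h import *
go(.6232,-.2175,.0244,-37.7)
d=dict(np.load('w5.npz'))
```

```text
clock 24.7 tcp [ 0.6269 -0.2186  0.0249] yaw -37.74 j7 -0.06 open 0.0423 F [-0.8  0.4 -1.8]
 shift [-0.0027 -0.0073  0.0011]  turn [ 0.0002 -0.0001 -0.0002] = 0.0 deg
```

Emit:
jog_arm(
  moves=[
    [0,-0.002,0.0012,0,0,0],
    [0,0,0,0,0,0],
    [0,0,0,0,0,0],
  ],
)

```text
clock: 25.08
tool_pos: [0.6265, -0.2183, 0.0245]
tcp_rot: [0.898, 0.44, 0.0, 0.001]
contact_force: [0.7, -1.2, 6.2]
opening: 0.0418
finger_force: 15.0
```

Emit:
jog_arm(
  moves=[
    [0,0,0,0,0,0],
    [0,0,0,0,0,0],
    [0,0,0,0,0,0],
    [0,0,0,0,0,0],
    [0,0,-0.04,0,0,0],
    [0,0,-0.08,0,0,0],
    [0,0,-0.08,0,0,0],
    [0,0,-0.08,0,0,0],
    [0,0,-0.07,0,0,0],
    [0.087,-0.063,0,0,0,0],
    [0.087,-0.063,0,0,0,0],
    [0.087,-0.063,0,0,0,0],
    [0.087,-0.063,0,0,0,0],
    [0.087,-0.063,0,0,0,0],
    [0.087,-0.063,0,0,0,0],
    [0.087,-0.063,0,0,0,0],
    [0.087,-0.063,0,0,0,0],
    [0,0,0,0,0,-0.058],
    [0,0,0,0,0,-0.058],
    [0,0,0,0,0,0],
  ],
  gripper=-0.57,
)

```text
clock: 27.58
tool_pos: [0.6398, 0.2112, 0.2002]
tcp_rot: [0.803, 0.595, 0.001, 0.0]
contact_force: [1.5, 0.0, -0.9]
opening: 0.0739
finger_force: 0.0
```

Run:
```python
from h import *
go(.639,.211,.2,-17);w=shot('wrist','w7')
```

```text
clock 27.57 tcp [0.6398 0.2112 0.2002] yaw -16.93 j7 -0.52 open 0.0739 F [ 1.5  0.  -0.9]
 shift [-0.0008 -0.0014  0.0004]  turn [ 0.0002 -0.0002  0.0004] = -0.1 deg
```

View pics/w7.png

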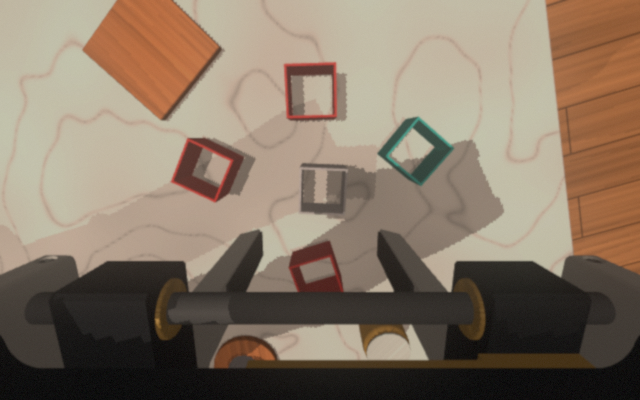

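The steel square ring is at (323,188), nearly lined up with the tool. The turquoise and red rings are clear of the finger paths.

Run:
```python
from h import *
d=dict(np.load('w7.npz'));s=manip.get_state();t=np.radians(-16.93);Y=np.array([np.cos(t),np.sin(t)]);X=np.array([-Y[1],Y[0]])
tcp=s['tool_pos'][:2]
cv2.imwrite('pics/c7.png',cv2.resize(d['color'][150:230,280:370,::-1],None,fx=6,fy=6,interpolation=cv2.INTER_CUBIC))
for n,u,v,z in[('L',300,210,.05),('R',346,210,.05),('T',323,166,.05),('B',323,214,.05),('botT',323,164,0)]:
    q=ray(d,u,v,z)[:2]-tcp;print(n,(q@X).round(4),(q@Y).round(4))
```

```text
L -0.0172 -0.023
R -0.0172 0.0299
T 0.0332 0.0033
B -0.022 0.0035
botT 0.0308 0.0038
```

View pics/c7.png

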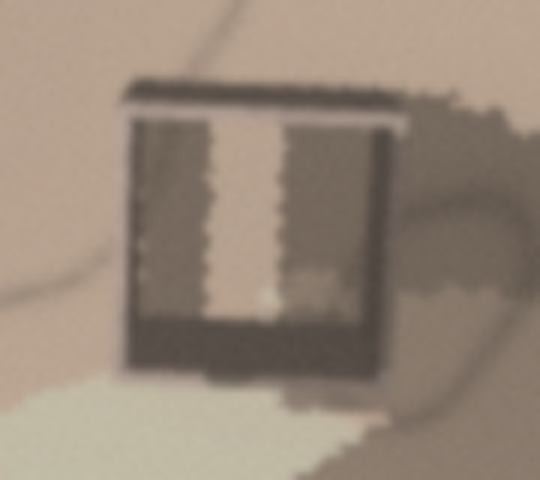

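Emit:
jog_arm(
  moves=[
    [0.009,0.007,0.05,0,0,0],
    [0,0,0.08,0,0,0],
    [0,0,0.08,0,0,0],
    [0,0,0.08,0,0,0],
    [0,0,0.06,0,0,0],
    [0,0,0.025,0,0,0],
    [0,0,0,0,0,0],
    [0,0,0,0,0,0],
  ],
)

```text
clock: 28.62
tool_pos: [0.6451, 0.215, 0.0128]
tcp_rot: [0.803, 0.595, 0.001, 0.0]
contact_force: [-0.4, 0.2, 0.5]
opening: 0.0737
finger_force: 0.0
```

Emit:
jog_arm(
  moves=[
    [0,0,0,0,0,0],
    [0,0,0,0,0,0],
    [0,0,0,0,0,0],
    [0,0,0,0,0,0],
    [0,0,0,0,0,0],
    [0,0,0,0,0,0],
    [0,0,0,0,0,0],
    [0,0,0,0,0,0],
  ],
  gripper=1,
)

```text
clock: 29.62
tool_pos: [0.6445, 0.2149, 0.012]
tcp_rot: [0.803, 0.596, 0.0, -0.0]
contact_force: [-1.1, -0.1, 7.2]
opening: 0.0545
finger_force: 14.9
```

Run:
```python
from h import *
go(.501,.4235,.18,-60.4)
```

```text
clock 29.62 tcp [0.6445 0.2149 0.012 ] yaw -16.86 j7 -0.44 open 0.0545 F [-1.1 -0.1  7.2]
 shift [ 0.3162 -0.3955 -0.336 ]  turn [ 0.000e+00 -2.000e-04  2.419e-01] = -43.5 deg
```

Emit:
jog_arm(
  moves=[
    [0,0,-0.04,0,0,0],
    [0,0,-0.08,0,0,0],
    [0,0,-0.08,0,0,0],
    [0,0,-0.08,0,0,0],
    [0,0,-0.056,0,0,0],
    [0.0632,-0.079,0,0,0,0],
    [0.0632,-0.079,0,0,0,0],
    [0.0632,-0.079,0,0,0,0],
    [0.0632,-0.079,0,0,0,0],
    [0.0632,-0.079,0,0,0,0],
    [0,0,0,0,0,0.0484],
    [0,0,0,0,0,0.0484],
    [0,0,0,0,0,0.0484],
    [0,0,0,0,0,0.0484],
    [0,0,0,0,0,0.0484],
    [0,0,0,0,0,0],
    [0,0,0,0,0,0],
  ],
)

```text
clock: 31.75
tool_pos: [0.501, 0.4233, 0.1799]
tcp_rot: [0.966, 0.257, 0.0, -0.0]
contact_force: [-0.2, -0.2, -0.8]
opening: 0.0542
finger_force: 14.8
```

Run:
```python
from h import *
go(.501,.4235,.15,-60.4);w=shot('wrist','w8')
```

```text
clock 31.75 tcp [0.501  0.4233 0.1799] yaw -60.21 j7 -1.6 open 0.0542 F [-0.2 -0.2 -0.8]
 shift [ 0.0003 -0.0003  0.0598]  turn [-0.0001 -0.0001  0.0011] = -0.2 deg
```

View pics/w8.png

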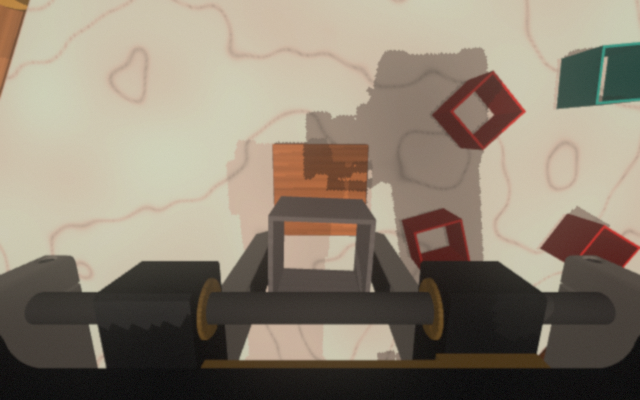

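Run:
```python
from h import *
d=dict(np.load('w8.npz'));t=np.radians(-60.21);Y=np.array([np.cos(t),np.sin(t)]);X=np.array([-Y[1],Y[0]])
tcp=np.array([.501,.4233])
for n,u,v,z in[('bL',273,170,.012),('bR',368,170,.012),('bT',320,143.5,.012),('bB',320,235,.012),('rL',269,217,.218),('rR',376,217,.218),('rT',320,216,.218),('botT',320,198,.168)]:
    q=ray(d,u,v,z)[:2]-tcp;print(n,(q@X).round(4),(q@Y).round(4))
```

```text
bL 0.0265 -0.0543
bR 0.0266 0.0573
bT 0.057 0.0009
bB -0.0539 0.001
rL 0.0269 -0.0243
rR 0.0269 0.0286
rT 0.0274 0.001
botT 0.0259 0.0009
```

Emit:
jog_arm(
  moves=[
    [0.002,0,0.06,0,0,0],
    [0,0,0.07,0,0,0],
    [0,0,0.07,0,0,0],
    [0,0,0.06,0,0,0],
    [0,0,0.03,0,0,0],
    [0,0,0.015,0,0,0],
    [0,0,0.005,0,0,0],
    [0,0,0.002,0,0,0],
    [0,0,0,0,0,0],
    [0,0,0,0,0,0],
  ],
)

```text
clock: 33.05
tool_pos: [0.5021, 0.424, 0.024]
tcp_rot: [0.967, 0.255, 0.0, -0.0]
contact_force: [0.1, 0.5, 4.1]
opening: 0.0544
finger_force: 14.8
```

Emit:
jog_arm(
  moves=[
    [0,0,0,0,0,0],
    [0,0,0,0,0,0],
    [0,0,0,0,0,0],
    [0,0,0,0,0,0],
    [0,0,0,0,0,0],
    [0,0,-0.04,0,0,0],
    [0,0,-0.08,0,0,0],
    [0,0,-0.08,0,0,0],
    [0,0,-0.08,0,0,0],
    [0,0,-0.08,0,0,0],
    [-0.06,0,0,0,0,0],
    [-0.08,-0.05,0,0,0,0],
    [-0.08,-0.05,0,0,0,0],
    [0,-0.05,0,0,0,0],
    [0,0,0,0,0,0],
    [0,0,0,0,0,0],
  ],
  gripper=-0.8,
)

```text
clock: 35.05
tool_pos: [0.3701, 0.4345, 0.2039]
tcp_rot: [0.967, 0.255, 0.0, 0.0]
contact_force: [-0.5, -0.3, -0.2]
opening: 0.0843
finger_force: 0.0
```

Run:
```python
from h import *
d=shot('top','t9')
shot('wrist','w9')
a=d['color'][130:290,150:470,::-1]
cv2.imwrite('pics/t9c.png',cv2.resize(a,(800,400),interpolation=cv2.INTER_CUBIC))
go(.5,.42,.2)
```

```text
clock 35.15 tcp [0.3703 0.434  0.2036] yaw -60.5 j7 -1.85 open 0.0842 F [ 0.6 -0.2  0.2]
 shift [0.212  0.1522 0.0072]  turn [ 0.0001 -0.0001  0.    ] = 0.0 deg
```

View pics/t9c.png

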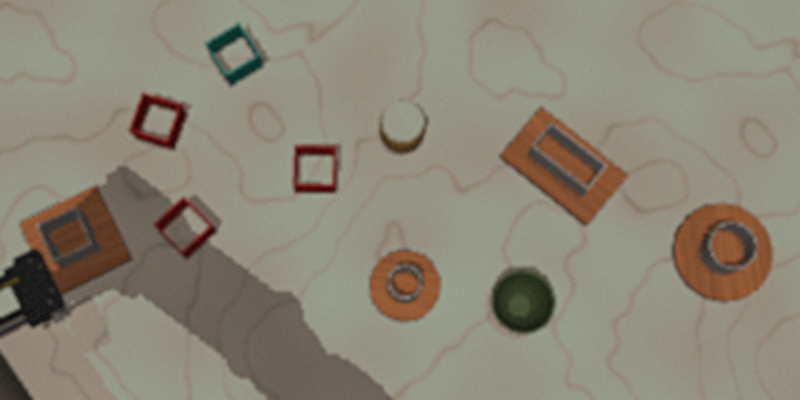

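All four rings stand on their boards in the top view, and the bowl and canister look unmoved. I'll check the square ring's centring more closely from the last wrist image.

Run:
```python
from h import *
w=dict(np.load('w9.npz'));p=proj(w,[.501,.4235,.037]).round().astype(int);print(p)
t=dict(np.load('t9.npz'))
a=t['color'][200:255,155:210,::-1];a=cv2.resize(a,(400,400),interpolation=cv2.INTER_CUBIC)
b=t['color'][205:260,413:468,::-1];b=cv2.resize(b,(400,400),interpolation=cv2.INTER_CUBIC)
cv2.imwrite('pics/c9.png',np.hstack([a,b]))
```

```text
[386  96]
```

View pics/c9.png

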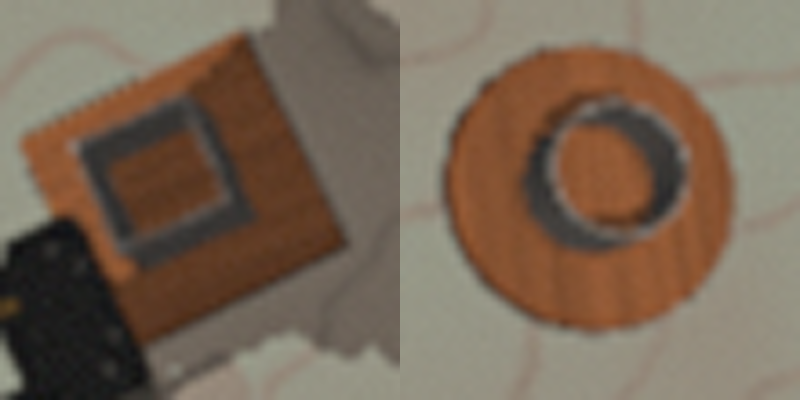

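Run:
```python
from h import *
t=dict(np.load('t9.npz'));k=55/400
f=lambda u0,v0,x,y,z:ray(t,u0+(x+.5)*k-.5,v0+(y+.5)*k-.5,z)[:2]
for n,o,r,b in[('sq',(155,200),(154.5,172),(184.5,191.5)),('L',(413,205),(221,171),(190.5,187))]:
    R_=f(*o,*r,.062);B=f(*o,*b,.012);print(n,R_.round(4),B.round(4),np.hypot(*(R_-B)).round(4))
# small and oblong from the 2.5x crop
k=.4;g=lambda x,y,z:ray(t,150+(x+.5)*k-.5,130+(y+.5)*k-.5,z)[:2]
for n,r,b in[('S',(406,282),(405,285)),('O',(570,158),(563.5,165.5))]:
    R_=g(*r,.062);B=g(*b,.012);print(n,R_.round(4),B.round(4),np.hypot(*(R_-B)).round(4))
```

```text
sq [0.5019 0.4229] [0.5016 0.4225] 0.0005
L [ 0.5123 -0.4287] [ 0.5131 -0.4292] 0.0009
S [ 0.4533 -0.0111] [ 0.4559 -0.0106] 0.0026
O [ 0.6214 -0.219 ] [ 0.623 -0.218] 0.0019
```

All four rings are within 3 mm of their board centres and parallel where that matters. I'm handing in.

```bash
python3 -c "
from plant import manip
print(manip.close_job())"
```

```text
the job is handed in; nothing more can be done
None
```

I set all four dessert rings down upright on their matching boards, each within about 3 mm of centre by the last top-camera check, and handed the job in at about 35 s; the bowl and canister look unmoved, but no verdict came back.

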